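# Fetch the hemmed-in bearing housing and restock the board

### The arm

A 7-joint arm with a two-finger parallel gripper is mounted at the origin on the work surface. World frame = base frame: x ahead of the robot, y to its left, z up, the work surface at z = 0. Lengths are in mm, angles in degrees, forces in N, time in s.
With the tool pointing down it reaches from about 425 to 925 mm from the base axis. Payload 6.8 kg.
Tool frame: the origin (TCP) lies on the centre line of the jaws, within the pads' length; the fingertips stand 17 mm ahead of it and the grasp point (between the pads) lies 2 mm behind it; y points along the fingers, x is the direction in which the jaws open and shut, and the axes are right-handed (so a half turn about y gives the same grasp; the last joint's range is limited). The gripper opens to 85 mm and grips with 20 to 120 N. Pads are 22 mm wide; open, the fingers measure 114 mm over their backs; the gripper's body (76 mm by 85 mm) begins 54 mm behind the grasp point. The pads swing forward as they close: fully open they stand 13 mm farther back than shut.
Start: joints at [68.921, 27.33, 1.283, 89.118, -0.659, 63.558, -4.761], TCP at [173.407, -652.362, 248.308] pointing down, gripper open.
Joint ranges: [-169.35, 169.35], [-19.33, 120.38], [-80.79, 83.38], [13.8, 139.57], [-78.32, 258.32], [9.67, 109.79], [-169.56, 169.56]. Speed limits (degrees/s): [136.94, 136.94, 180, 180, 180, 180, 180].

### API

Orientations are given as a 3x3 rotation matrix whose columns are the frame's x, y, z axes.
In Python, from bench import robot, fingers, vision, find_in, outline_of, landmark_of gives the robot as it stands. Calls block until the motion is done:
- robot.move_pose(position, orientation): joint-space move of the TCP to a pose.
- robot.move_straight(position, frame=None, velocity=150, force_limit=None): straight line of the TCP; frame=None keeps the orientation; velocity is the mean speed in mm/s. With force_limit (N) it stops when the force on the tool has changed by that much, and returns True; else False.
- robot.move_j(angles): joint-space move.
- fingers.set_gripper(opening, grip_force=None): opening from 0.0 (shut) to 1.0 (fully open); grip_force is the grip in N (None keeps the last); returns when the fingers have stopped.
- robot.pause(seconds).
- robot.solve_ik(position, orientation): joint angles nearest the present ones, or None.
- robot.read_state(): the state.
- vision.read_camera(name): name is "scene" or "top" or "wrist"; returns (picture, depth): 420x560x3 uint8, blue, green, red; 420x560 float32, mm along the optical axis (not along the pixel's ray), 0 where there is no reading.
- vision.camera_params(name): a dict with "K" (3x3 intrinsics, pixels), "extrinsics" (4x4, takes a point from world to camera coordinates). Camera axes: x right, y down, z forward; pixel columns grow to the right and rows downward; lengths in mm; the calibration is good to about 2 mm. The wrist camera is an equidistant fisheye: a pixel r from the principal point sees the ray r / f radians off the axis. A picture is of the moment at which its call begins: read the wrist's pose just before it. camera_params takes no time and is no camera call; for the wrist camera it gives the pose at the moment of the call.
A pose or a line that the arm cannot do raises robot.PlanningError and nothing moves.
- robot.job_done(): hands the job in, once; it reports no verdict.
Trained networks look in the newest picture that a camera, given by its name, has taken for a name from the list of things; names that differ only in an ending like _2 or _b are one class to them, and where a whole thing is asked for, a point or a joint stands for the part that bears it (a point fixed in the world has none). Each returns a list of dicts, best first, with "conf" (0 to 1); they miss things now and then, are a little off and sometimes report something else, mostly with a low value. They report only what shows in the picture. A call takes as long as a camera call.
- find_in(name, camera): "centre" ([column, row] in pixels, amid what is visible of it).
- outline_of(name, camera): "mask" (420x560 bool, what is visible of it) and "centre" ([column, row] in pixels, amid what is visible of it).
- landmark_of(name, camera): "centre" ([column, row] in pixels: a listed point, or the origin of a listed thing).
The state is a dict: "time_s": time; "joints": joint angles; "joint_velocities": joint speeds; "joint_torque": joint torques, N m; "eef_pos": TCP position; "eef_rot": TCP orientation; "force": force on the tool from outside, world axes, zero at the start; "torque": the same for the moment, N m; "opening": opening from 0.0 (shut) to 1.0 (fully open).
Only numpy, scipy, OpenCV 4.12 (cv2) and the standard library are available. Lean on these libraries where they do the work, as an engineer would, in place of code of your own. Each camera call takes 0.05 s, during which the arm holds its last target.

### The job

Get the bearing housing that is hemmed in on the storage board onto the conveyor: first clear the three tall modules (lamp, camera, power supply) from the board and stand all of them on the black side mat, leaving the housing where it is until then. Next set the housing flat on the conveyor's carrier, lengthwise between the two end stops, and only then stand each module back on the board, centred on the pad of its own outline (round, square, oblong) and lined up with it. Tip nothing over.

Things in the scene. Friction and masses are not known exactly. Their poses are not given: they have to be found in the camera images.
- lamp_mid (a point): signal lamp module: round upright cylinder, 50 mm in diameter, 115 mm tall, black base and cap, white lens in between, about 0.22 kg. The point is at its centre, half-way up; z is up. At the start it stands on the round pad. Grip it near its top (highest 35 mm), so that the gripper stays above its neighbours.
- camera_mid (a point): camera module: square upright white block 48 x 48 mm, 115 mm tall, dark lens on one side face, about 0.28 kg. The point is at its centre, half-way up; x and y are square to its side faces, z up. It starts on the square pad. Grip it near its top (highest 35 mm). Which way the lens looks does not matter.
- supply_mid (a point): power supply module: oblong upright grey block 62 mm (its x) by 34 mm (its y), 115 mm tall, rows of terminal screws on top, about 0.25 kg. The point is at its centre, half-way up. It starts on the oblong pad. Grip it across its 34 mm, near its top (highest 35 mm). A half turn does not matter.
- housing_mid (a point): bearing housing: low dark steel block 44 mm (its x) by 56 mm (its y), 36 mm tall, with a bright round bearing in its top, about 0.3 kg. The point is at its centre, half-way up. It starts flat on the storage board with a module 10 to 30 mm away on its left, its right and its robot side; the modules rise 82 mm above it. Best gripped across its 44 mm (along its x). A half turn does not matter.
- lamp_pad: round black rubber pad, 60 mm in diameter, 3 mm thick, fixed on the storage board (a flat grey board 160 x 190 mm, 6 mm thick, lying on the table): home of the lamp. Origin at the centre of its underside, z up. The three pads lie left, right and on the robot side of the housing, 64 or 66 mm from its centre; which is which changes.
- camera_pad: square black rubber pad 58 x 58 mm, 3 mm thick, fixed on the storage board: home of the camera. Origin at the centre of its underside, x and y along its edges.
- supply_pad: oblong black rubber pad 72 mm (its x) by 44 mm (its y), 3 mm thick, fixed on the storage board: home of the power supply. Origin at the centre of its underside.
- mat: side mat: flat black rubber mat 170 mm (its x) by 190 mm (its y), 3 mm thick, fixed on the table, empty at the start. Origin at the centre of its underside. Its x axis points away from the robot and its y axis to the left at zero yaw.
- carrier_seat (a point): the housing's place: middle of the flat top of the grey 100 x 100 mm carrier plate on the short conveyor (240 x 110 mm, along x), fixed; the point is on the top surface, 58 mm above the table. Two dark end stops, 12 mm high, 50 mm long, stand at y = +-39 mm, 72 mm apart inside; the housing's 56 mm length (its y) lies along this y between them. Open on the x sides. z is up.

How it is judged:
By the outcome, as a careful person would: the job done as asked, in the order asked, and still so for the second after the job is handed in, with the robot touching nothing.
It also fails if it takes over 149 s, if anything falls off the work surface, if the arm or the gripper's body presses on something with over 40 N, if the wrist force passes 120 N, or if a joint passes its speed limit or range.

## Working session

There is one attempt and no reset: what is moved stays moved. The work goes in short steps, each a Python script; the robot and the scene stay as the last script left them, time stands still between calls to the robot, and variables do not carry over. Pictures are saved under pics/ and viewed, and the job is handed in when it is done.

```bash
ls; mkdir -p pics; python3 - <<'E'
from bench import robot, fingers, vision, find_in, outline_of, landmark_of
import cv2,numpy as np
s=robot.read_state(); print(s)
for c in ("scene","top","wrist"):
    p,d=vision.read_camera(c); cv2.imwrite(f"pics/a_{c}.png",p); 
    np.save(f"pics/a_{c}_d.npy",d)
    P=vision.camera_params(c); print(c,np.round(P["K"],1).tolist(),np.round(P["extrinsics"],3).tolist())
    for n in ["lamp_mid","camera_mid","supply_mid","housing_mid","lamp_pad","camera_pad","supply_pad","mat","carrier_seat"]:
        print(n,[(np.round(r["centre"],1).tolist(),round(r["conf"],2)) for r in landmark_of(n,c)[:2]])
E
```

```text
pics
{'time_s': 0.0, 'joints': array([68.921443  , 27.37627378,  1.28031996, 89.17638041, -0.66053012,
       63.55860702, -4.76370424]), 'joint_velocities': array([ 0.10006689,  0.0043608 ,  0.05255129,  0.02943327, -0.18552373,
       -0.0795613 , -0.10227176]), 'joint_torque': array([ 4.94005362e-04, -5.96433985e+01,  1.60799235e+00, -2.81189543e+01,
        1.24898111e-02,  9.30912240e-03, -7.63472656e-06]), 'eef_pos': array([ 173.24442918, -651.82069938,  247.33443483]), 'eef_rot': array([[ 2.56840108e-01, -5.73552291e-04,  9.66453739e-01],
       [-9.66452214e-01,  1.72089915e-03,  2.56840724e-01],
       [-1.81048100e-03, -9.99998355e-01, -1.12314959e-04]]), 'force': array([-0.4489662 ,  1.0467797 , -0.29123553]), 'torque': array([-0.01315061, -0.03423409, -0.00011427]), 'opening': 1.0033320303431663}
scene [[476.4, 0.0, 275.4], [0.0, 476.4, 213.5], [0.0, 0.0, 1.0]] [[0.822, 0.57, -0.011, -398.015], [0.432, -0.634, -0.641, -181.509], [-0.372, 0.522, -0.767, 1241.3], [0.0, 0.0, 0.0, 1.0]]
lamp_mid [([188.1, 293.6], 0.88)]
camera_mid [([185.9, 340.0], 0.72)]
supply_mid [([188.1,
[... 385 characters left out ...]
3, 0.002, -0.983, 1006.057], [0.0, 0.0, 0.0, 1.0]]
lamp_mid [([398.3, 224.4], 0.83)]
camera_mid [([428.6, 203.3], 0.65)]
supply_mid [([376.3, 192.4], 0.88)]
housing_mid [([398.7, 199.4], 0.82)]
lamp_pad [([395.2, 227.8], 0.38)]
camera_pad [([419.7, 211.5], 0.66)]
supply_pad [([369.3, 201.6], 0.43)]
mat [([181.1, 212.9], 0.69)]
carrier_seat [([286.5, 210.1], 0.63), ([395.4, 225.7], 0.41)]
wrist [[325.2, 0.0, 279.1], [0.0, 325.2, 210.4], [0.0, 0.0, 1.0]] [[0.257, -0.966, 0.001, -674.533], [-0.922, -0.245, 0.299, -38.218], [-0.289, -0.078, -0.954, 378.503], [0.0, 0.0, 0.0, 1.0]]
lamp_mid []
camera_mid []
supply_mid []
housing_mid []
lamp_pad []
camera_pad []
supply_pad []
mat []
carrier_seat []
```

View pics/a_scene.png

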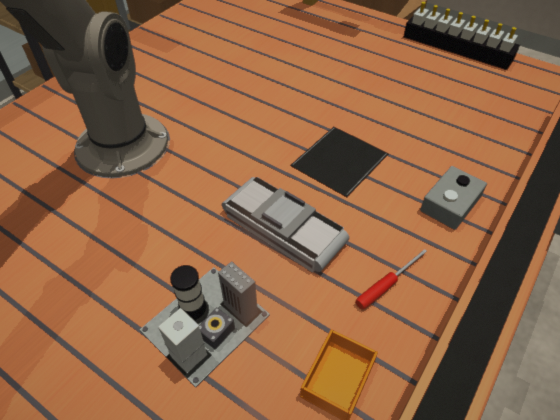

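View pics/a_top.png

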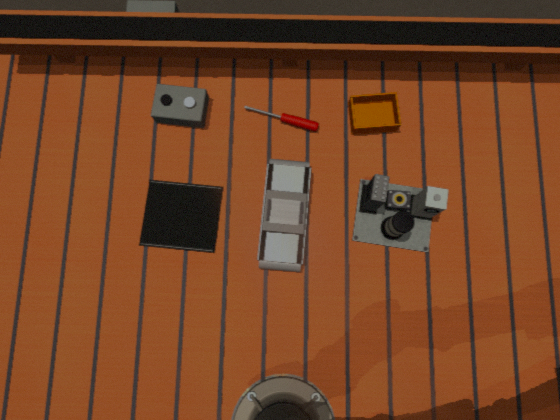

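View pics/a_wrist.png

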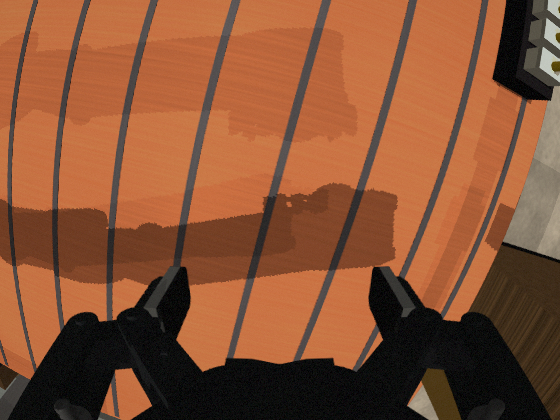

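```bash
cat > h.py <<'E'
from bench import robot, fingers, vision, find_in, outline_of, landmark_of
import cv2,numpy as np
def unproj(px,P,z,fish=False):
    K=P["K"];E=np.array(P["extrinsics"]);R=E[:3,:3];t=E[:3,3]
    u=np.array([(px[0]-K[0][2])/K[0][0],(px[1]-K[1][2])/K[1][1]])
    if fish:
        r=np.linalg.norm(u); d=np.array([*(u/r*np.sin(r)),np.cos(r)]) if r>1e-9 else np.array([0,0,1.])
    else: d=np.array([*u,1.])
    c=-R.T@t; w=R.T@d
    return c+w*(z-c[2])/w[2]
def proj(p,P,fish=False):
    K=P["K"];E=np.array(P["extrinsics"]);q=E[:3,:3]@np.asarray(p,float)+E[:3,3]
    if fish:
        r=np.hypot(q[0],q[1]);th=np.arctan2(r,q[2]);u=q[:2]/r*th
    else:u=q[:2]/q[2]
    return np.array([u[0]*K[0][0]+K[0][2],u[1]*K[1][1]+K[1][2]])
def ori(yaw):
    "tool down; jaw x axis at yaw deg from world -y"
    a=np.radians(yaw);c,s=np.cos(a),np.sin(a)
    Rz=np.array([[c,-s,0],[s,c,0],[0,0,1]])
    return Rz@np.array([[0,0,1.],[-1,0,0],[0,-1,0]])
ZS=dict(lamp_mid=66.5,camera_mid=66.5,supply_mid=66.5,housing_mid=24,lamp_pad=6,camera_pad=6,supply_pad=6,mat=0,carrier_seat=58)
def look(c,names,tag=None):
    P=vision.camera_params(c);p,d=vision.read_camera(c)
    if tag: cv2.imwrite(f"pics/{tag}.png",p); np.savez(f"pics/{tag}.npz",p=p,d=d,K=P["K"],E=P["extrinsics"])
    out={}
    for n in names:
        out[n]=[(np.round(unproj(r["centre"],P,ZS[n],c=="wrist"),1)[:2].tolist(),np.round(r["centre"]).tolist(),round(r["conf"],2)) for r in landmark_of(n,c)[:2]]
        print(c,n,out[n])
    return out
E
python3 - <<'E'
from h import *
for c in("scene","top"): look(c,list(ZS))
P=vision.camera_params("wrist");E=np.array(P["extrinsics"]);print(-E[:3,:3].T@E[:3,3])
for p in ([480,-235,330],[450,-235,330],[480,230,250],[480,0,250]):
    print(p,robot.solve_ik(p,ori(0)))
E
```

```text
scene lamp_mid [([470.0, -261.6], [188.0, 292.0], 0.69)]
scene camera_mid [([528.8, -336.5], [184.0, 340.0], 0.78)]
scene supply_mid [([555.1, -216.2], [239.0, 297.0], 0.59)]
scene housing_mid [([551.4, -282.4], [217.0, 334.0], 0.74)]
scene lamp_pad [([475.9, -266.1], [193.0, 311.0], 0.58)]
scene camera_pad [([522.0, -341.2], [185.0, 355.0], 0.8)]
scene supply_pad [([547.4, -208.5], [241.0, 308.0], 0.62)]
scene mat [([498.6, 259.0], [339.0, 161.0], 0.84)]
scene carrier_seat [([501.6, 2.3], [282.0, 212.0], 0.84), ([472.6, -263.6], [189.0, 296.0], 0.26)]
top lamp_mid [([468.4, -259.9], [397.0, 227.0], 0.67), ([499.9, 4.6], [285.0, 212.0], 0.33)]
top camera_mid [([529.3, -344.4], [431.0, 202.0], 0.75)]
top supply_mid [([556.7, -210.2], [375.0, 190.0], 0.96)]
top housing_mid [([542.5, -276.9], [398.0, 200.0], 0.59)]
top lamp_pad [([471.2, -263.2], [392.0, 229.0], 0.49)]
top camera_pad [([532.4, -332.7], [419.0, 206.0], 0.5), ([570.2, -220.9], [374.0, 190.0], 0.37)]
top supply_pad [([545.6, -206.7], [369.0, 200.0], 0.51)]
top mat [([503.0, 256.8], [185.0, 213.0], 0.55)]
top carrier_seat [([505.8, 6.4], [284.0, 210.0], 0.88)]
[ 247.38318508 -631.85046226  373.20683236]
[480, -235, 330] [ 29.67077802  10.6203911  -11.85084706 101.79826547   2.34253953
  67.81947164 -72.86745325]
[450, -235, 330] [ 31.27833511   7.92450953 -11.9313247  105.01226951   1.7712437
  67.24208481 -71.22764337]
[480, 230, 250] [  20.04782633   28.20802794  -68.16352363  105.41028746   28.65714958
   66.19251078 -147.94089148]
[480, 0, 250] [  22.91715943   11.66112056  -34.09348544  113.07161379    7.72316431
   57.46683156 -104.79518519]
```

```bash
python3 - <<'E'
from h import *
robot.move_pose([490,-275,330],ori(0))
s=robot.read_state();print(s["time_s"],s["eef_pos"],s["joints"])
look("wrist",[n for n in ZS],"w1")
E
```

```text
4.3167 [ 489.40920408 -276.22119057  329.80574505] [ 30.37064366  13.18806094  -8.75946319  98.53854663   2.16994355
  68.4531172  -69.06310287]
wrist lamp_mid [([470.5, -261.7], [268.0, 190.0], 0.65)]
wrist camera_mid []
wrist supply_mid [([545.8, -208.7], [223.0, 129.0], 0.57)]
wrist housing_mid [([544.4, -270.5], [275.0, 128.0], 0.87)]
wrist lamp_pad [([471.3, -265.8], [272.0, 179.0], 0.89)]
wrist camera_pad []
wrist supply_pad [([547.2, -201.4], [225.0, 126.0], 0.49)]
wrist mat []
wrist carrier_seat [([497.7, 5.2], [80.0, 173.0], 0.96)]
```

View pics/w1.png

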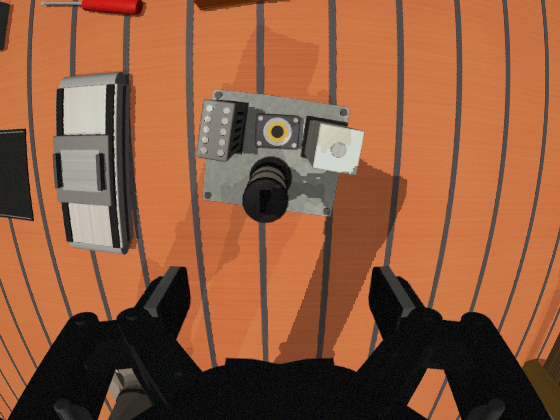

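```bash
cat >> h.py <<'E'
def cloud(d,P,fish):
    K=np.array(P["K"]);E=np.array(P["extrinsics"])
    v,u=np.mgrid[0:420,0:560]
    x=(u-K[0,2])/K[0,0];y=(v-K[1,2])/K[1,1]
    if fish:
        r=np.hypot(x,y)+1e-9;k=np.tan(np.minimum(r,1.4))/r;x=x*k;y=y*k
    X=np.stack([x*d,y*d,d],-1)
    return (X-E[:3,3])@E[:3,:3]
def blobs(X,d,zlo,zhi,box,minpx=60):
    m=(d>0)&(X[...,2]>zlo)&(X[...,2]<zhi)&(X[...,0]>box[0])&(X[...,0]<box[1])&(X[...,1]>box[2])&(X[...,1]<box[3])
    n,l,st,_=cv2.connectedComponentsWithStats(m.astype(np.uint8),connectivity=4)
    res=[]
    for i in range(1,n):
        if st[i,4]<minpx: continue
        q=X[l==i][:,:2].astype(np.float32); z=np.median(X[l==i][:,2])
        r=cv2.minAreaRect(q); res.append((np.round(r[0],1).tolist(),np.round(r[1],1).tolist(),round(r[2],1),int(st[i,4]),round(float(z),1)))
        print(res[-1], "mean",np.round(q.mean(0),1))
    return res
E
python3 - <<'E'
from h import *
f=np.load("pics/w1.npz");P=dict(K=f["K"],extrinsics=f["E"]);X=cloud(f["d"],P,True);d=f["d"]
B=(400,650,-400,-150)
print("tops");blobs(X,d,114,135,B)
print("housing");blobs(X,d,36,48,B)
print("board");blobs(X,d,2,8,B)
print("carrier");blobs(X,d,52,63,(400,620,-100,150))
print("stops");blobs(X,d,64,76,(400,620,-100,150),20)
print("conv");blobs(X,d,30,80,(350,650,-100,150))
E
```

```text
tops
([548.3, -210.1], [34.8, 62.3], 79.9, 1945, 123.3) mean [ 548.5 -210.8]
([527.8, -337.0], [48.8, 48.8], 81.5, 2083, 123.3) mean [ 528.4 -336.2]
([472.9, -261.0], [48.4, 48.8], 89.7, 1672, 123.1) mean [ 473.7 -261.1]
housing
([540.6, -273.0], [56.0, 44.2], 85.9, 1494, 41.6) mean [ 540.9 -273. ]
([487.7, -263.4], [46.6, 18.5], 80.1, 103, 40.3) mean [ 491.2 -263.7]
board
([507.8, -268.2], [190.6, 160.9], 81.7, 7502, 5.3) mean [ 504.4 -269.3]
carrier
([501.8, 5.6], [101.6, 100.6], 85.9, 3492, 57.3) mean [503.1   1.3]
stops
([504.9, 45.0], [8.2, 49.2], 84.8, 171, 68.4) mean [504.8  43.9]
([499.1, -33.3], [7.8, 49.7], 86.8, 197, 68.6) mean [499.2 -33.7]
conv
([502.1, 5.3], [111.3, 272.7], 85.8, 11159, 44.4) mean [510.2  -3.6]
```

```bash
cat >> h.py <<'E'
def transfer_j(pos):
    "rotate about base so that azimuth matches pos, keeping tool yaw"
    s=robot.read_state();p=s["eef_pos"];j=np.array(s["joints"])
    da=np.degrees(np.arctan2(pos[1],pos[0])-np.arctan2(p[1],p[0]))
    j[0]-=da;j[6]-=da
    robot.move_j(j)
def T(): 
    s=robot.read_state();print("t",round(s["time_s"],1),"tcp",np.round(s["eef_pos"],1),"open",round(s["opening"],3),"F",np.round(s["force"],1),"j",np.round(s["joints"],0))
E
python3 - <<'E'
from h import *
P=vision.camera_params("top");vision.read_camera("top")
m=max(outline_of("mat","top"),key=lambda r:r["conf"])["mask"]
q=np.array([unproj((u,v),P,3)[:2] for v,u in zip(*np.nonzero(m))],np.float32);print(cv2.minAreaRect(q))
for yw in(-10,-8,0):
  for p in ([548,-210,108],[528,-337,108],[473,-261,108],[473,-261,240],[541,-273,25],[502,5.5,76],[540,310,108]):
    print(yw,p,np.round(robot.solve_ik(p,ori(yw))))
T()
E
```

```text
((497.2255859375, 264.9911804199219), (190.34329223632812, 170.36737060546875), 85.43138885498047)
-10 [548, -210, 108] [ 22.  29.  -9. 108.   6.  44. -91.]
-10 [528, -337, 108] [ 31.  32.  -6. 102.   4.  46. -77.]
-10 [473, -261, 108] [ 28.  25.  -7. 114.   5.  41. -82.]
-10 [473, -261, 240] [ 29.  16.  -8. 108.   3.  57. -80.]
-10 [541, -273, 25] [ 26.  37.  -6. 107.   7.  36. -85.]
-10 [502, 5.5, 76] [   6.   26.  -17.  119.   13.   36. -119.]
-10 [540, 310, 108] [ -14.   35.  -29.  101.   21.   50. -153.]
-8 [548, -210, 108] [ 22.  29.  -9. 108.   7.  44. -89.]
-8 [528, -337, 108] [ 31.  32.  -6. 102.   4.  46. -75.]
-8 [473, -261, 108] [ 28.  25.  -8. 114.   5.  41. -80.]
-8 [473, -261, 240] [ 29.  16.  -8. 108.   3.  57. -78.]
-8 [541, -273, 25] [ 26.  37.  -7. 107.   7.  36. -83.]
-8 [502, 5.5, 76] [   6.   26.  -17.  119.   13.   36. -117.]
-8 [540, 310, 108] [ -13.   35.  -30.  101.   22.   50. -152.]
0 [548, -210, 108] [ 23.  29. -10. 108.   7.  44. -81.]
0 [528, -337, 108] [ 32.  32.  -7. 102.   5.  46. -67.]
0 [473, -261, 108] [ 29.  25.  -8. 114.   6.  41. -73.]
0 [473, -261, 240] [ 30.  16.  -9. 108.   3.  57. -71.]
0 [541, -273, 25] [ 26.  37.  -7. 107.   7.  36. -75.]
0 [502, 5.5, 76] [   7.   26.  -18.  119.   13.   36. -110.]
0 [540, 310, 108] [ -10.   36.  -35.  101.   26.   51. -147.]
t 4.9 tcp [ 490. -275.  330.] open 1.0 F [ 0.3 -0.3  0.3] j [ 30.  13.  -9.  99.   2.  68. -69.]
```

```bash
cat >> h.py <<'E'
def pick(x,y,yaw,z=108,up=240,force=60,op=1.0):
    fingers.set_gripper(op)
    O=ori(yaw)
    robot.move_pose([x,y,z+60],O)
    if robot.move_straight([x,y,z],velocity=100,force_limit=15): print("CONTACT on descend"); T(); raise SystemExit
    fingers.set_gripper(0.0,force); T()
    robot.move_straight([x,y,up],velocity=180); T()
def place(x,y,yaw,z,up=240,over=240,op=1.0,rot=True):
    if rot: transfer_j([x,y])
    robot.move_pose([x,y,over],ori(yaw))
    robot.move_straight([x,y,z+12],velocity=180)
    robot.pause(0.2)
    c=robot.move_straight([x,y,z-2.5],velocity=25,force_limit=5); print("contact",c); T()
    fingers.set_gripper(op); robot.pause(0.2)
    p=robot.read_state()["eef_pos"]
    robot.move_straight([x,y,up],velocity=180)
E
python3 - <<'E'
from h import *
pick(548.3,-210.3,-10,up=240)
P=vision.camera_params("scene");p,d=vision.read_camera("scene");cv2.imwrite("pics/b1.png",p)
E
```

```text
t 7.2 tcp [ 548.8 -210.4  108.5] open 0.39 F [0.3 0.3 3.6] j [ 22.  29.  -9. 107.   6.  44. -91.]
t 8.1 tcp [ 547.3 -210.   238.5] open 0.386 F [ 0.1 -0.1 -2.8] j [ 23.  20. -10. 102.   4.  59. -89.]
```

View pics/b1.png

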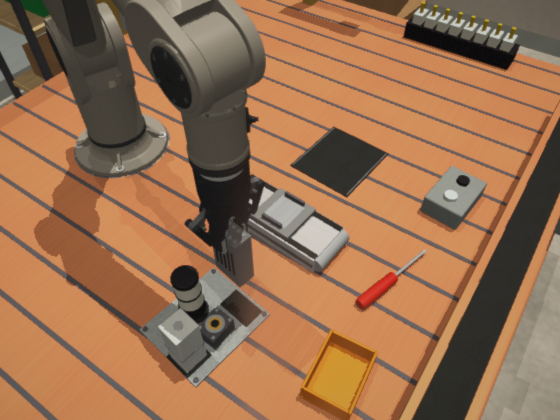

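```bash
python3 - <<'E'
from h import *
place(540.6,306.9,-10,102); T()
P=vision.camera_params("wrist");p,d=vision.read_camera("wrist");cv2.imwrite("pics/b2.png",p)
X=cloud(d,P,True);blobs(X,d,105,125,(400,650,150,400))
E
```

```text
contact True
t 11.7 tcp [540.5 306.9 102.5] open 0.385 F [-0.4 -0.1  4.5] j [ -29.   32.   -9.  103.    7.   46. -141.]
t 13.4 tcp [539.9 306.5 238.8] open 1.003 F [ 0.7  0.  -0.8] j [ -28.   23.  -10.   97.    4.   61. -139.]
([540.4, 307.1], [34.1, 62.3], 80.3, 3245, 117.3) mean [542.5 306.9]
```

View pics/b2.png

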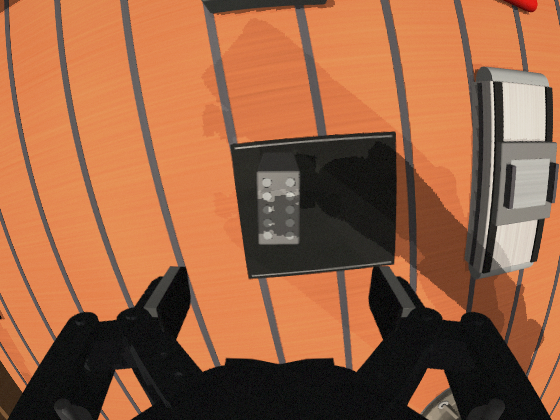

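```bash
python3 - <<'E'
from h import *
P=vision.camera_params("wrist")
c=np.array([unproj(p,P,3,True)[:2] for p in((233,144),(395,132),(394,263),(249,278))]);print(c.round(1),c.mean(0))
transfer_j([528,-337])
pick(527.9,-336.8,-8.5)
place(533.1,211.2,-8.5,102);T()
E
```

```text
[[588.3 349.7]
 [572.7 165.3]
 [406.6 178.4]
 [421.3 365.8]] [497.21961338 264.8002091 ]
t 17.5 tcp [ 528.4 -337.3  108.9] open 0.552 F [-0.3  0.2  4.9] j [ 34.  32.  -9. 102.   7.  46. -77.]
t 18.4 tcp [ 526.9 -336.3  238.3] open 0.552 F [-0.2 -0.1 -4.6] j [ 34.  24. -10.  96.   5.  61. -76.]
contact True
t 22.3 tcp [533.1 211.2 102.8] open 0.553 F [-0.5  0.7  4.8] j [ -20.   28.  -10.  110.    7.   43. -132.]
t 23.9 tcp [532.4 210.8 238.9] open 1.001 F [-0.4  0.6 -0.6] j [ -19.   19.  -11.  103.    4.   58. -130.]
```

```bash
python3 - <<'E'
from h import *
transfer_j([473,-261])
pick(473.2,-261.0,-8)
place(457.1,265.3,-8,102);T()
P=vision.camera_params("wrist");p,d=vision.read_camera("wrist");cv2.imwrite("pics/b3.png",p)
X=cloud(d,P,True);blobs(X,d,105,125,(400,650,150,400))
transfer_j([490,-275])
robot.move_pose([490,-275,260],ori(0));T()
look("wrist",["lamp_pad","camera_pad","supply_pad","housing_mid"],"w2")
f=np.load("pics/w2.npz");P=dict(K=f["K"],extrinsics=f["E"]);X=cloud(f["d"],P,True);d=f["d"]
B=(400,650,-400,-150)
print("housing");blobs(X,d,36,48,B)
print("board");blobs(X,d,2,14,B)
E
```

```text
t 27.5 tcp [ 473.9 -261.3  108.9] open 0.572 F [-0.4  0.3  5.7] j [ 30.  25. -10. 114.   7.  41. -82.]
t 28.4 tcp [ 472.2 -260.6  238.6] open 0.567 F [-0.1 -0.4 -2.3] j [ 32.  16. -11. 108.   4.  57. -79.]
contact True
t 32.1 tcp [457.1 265.3 102.9] open 0.57 F [ 0.6 -0.6  5.7] j [ -29.   25.  -10.  116.    7.   40. -141.]
t 33.6 tcp [456.5 264.8 239. ] open 1.002 F [ 0.7  0.7 -0.5] j [ -27.   15.  -11.  109.    3.   57. -138.]
([540.2, 307.2], [34.4, 62.3], 80.3, 3545, 117.3) mean [540.1 306.2]
([532.2, 211.2], [48.6, 49.0], 81.9, 3872, 117.3) mean [532.7 212.2]
([455.8, 265.6], [49.6, 48.7], 38.4, 2922, 117.2) mean [457.1 265.5]
t 35.9 tcp [ 491.9 -274.3  260.7] open 1.001 F [-0.4 -0.  -0.2] j [ 33.  17. -12. 103.   4.  60. -71.]
wrist lamp_pad [([471.4, -262.8], [270.0, 194.0], 0.7)]
wrist camera_pad [([526.5, -333.7], [330.0, 148.0], 0.79)]
wrist supply_pad [([544.7, -206.9], [222.0, 133.0], 0.86)]
wrist housing_mid [([543.9, -274.6], [280.0, 134.0], 0.64)]
housing
([541.1, -273.2], [56.2, 43.6], 86.6, 2105, 41.7) mean [ 541.5 -273. ]
board
([507.8, -268.1], [190.6, 161.1], 82.0, 18354, 5.9) mean [ 507.4 -267.9]
```

View pics/b3.png

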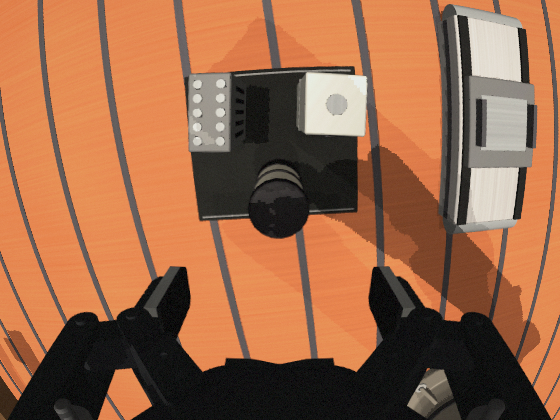

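View pics/w2.png

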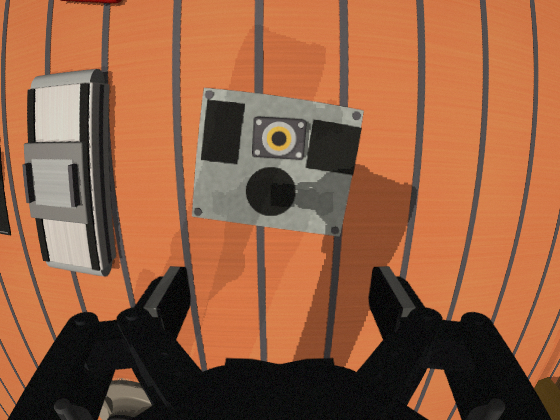

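```bash
python3 - <<'E'
from h import *
f=np.load("pics/w2.npz");P=dict(K=f["K"],extrinsics=f["E"]);X=cloud(f["d"],P,True);d=f["d"];p=f["p"]
B=(420,620,-380,-160)
for lo in(7,7.4): print(lo);blobs(X,d,lo,14,B,200)
g=p.max(2)
a=np.radians(-8.2)
w=X[...,:2]-[507.8,-268.1]; bx=w@[np.cos(a),np.sin(a)];by=w@[-np.sin(a),np.cos(a)]
inb=(abs(bx)<76)&(abs(by)<91)&(X[...,2]<15)
for th in(25,35,45):
    m=(inb&(g<th)).astype(np.uint8);m=cv2.morphologyEx(m,cv2.MORPH_OPEN,np.ones((3,3)))
    n,l,st,_=cv2.connectedComponentsWithStats(m)
    for i in range(1,n):
        if st[i,4]>300:
            # unproject at z=9
            q=np.array([unproj((u,v),P,9,True)[:2] for v,u in zip(*np.nonzero(l==i))],np.float32)
            print(th,st[i,4],cv2.minAreaRect(q),q.mean(0), cv2.minEnclosingCircle(q))
r=p[70:250,180:380];cv2.imwrite("pics/w2z.png",cv2.resize(r,None,fx=3.3,fy=3.3,interpolation=cv2.INTER_CUBIC))
for x,n in((0,"x"),):
    for pt in ([541,-273,6],):
        print(proj(pt,P,True))
E
```

```text
7
([551.6, -207.1], [46.8, 83.6], 84.1, 2142, 8.3) mean [ 547.7 -207.1]
([528.5, -337.6], [59.1, 58.8], 81.7, 2263, 8.4) mean [ 528.5 -337.2]
([474.5, -263.5], [59.6, 58.9], 0.4, 1838, 8.3) mean [ 474.6 -263.7]
7.4
([546.6, -206.9], [45.0, 72.7], 82.2, 1908, 8.4) mean [ 547.4 -207.5]
([528.6, -337.9], [59.0, 58.8], 81.0, 2096, 8.5) mean [ 528.6 -337.1]
([474.5, -263.5], [59.6, 58.9], 0.4, 1698, 8.4) mean [ 474.4 -263.7]
25 396 ((470.1791687011719, -277.3689270019531), (27.225706100463867, 26.417709350585938), 0.14175310730934143) [ 470.4619 -276.9495] ((471.3459167480469, -276.23095703125), 16.407730102539062)
35 1113 ((473.11474609375, -263.07427978515625), (42.09098434448242, 57.021671295166016), 9.612895965576172) [ 472.46686 -262.79285] ((474.0023498535156, -263.2700500488281), 29.082416534423828)
45 2127 ((546.879150390625, -207.29132080078125), (43.080204010009766, 70.99588012695312), 81.83348083496094) [ 547.1611  -207.61252] ((546.529296875, -207.37701416015625), 40.46583938598633)
45 2130 ((528.7064208984375, -335.61029052734375), (54.178619384765625, 57.005855560302734), 82.05362701416016) [ 528.93677 -335.33728] ((528.7313842773438, -336.0520935058594), 38.1781005859375)
45 1814 ((474.73187255859375, -262.97802734375), (56.6867561340332, 57.53531265258789), 0.08478903770446777) [ 475.02795 -263.38416] ((474.7705078125, -263.3152770996094), 29.467788696289062)
[278.42785373 135.57972   ]
```

View pics/w2z.png

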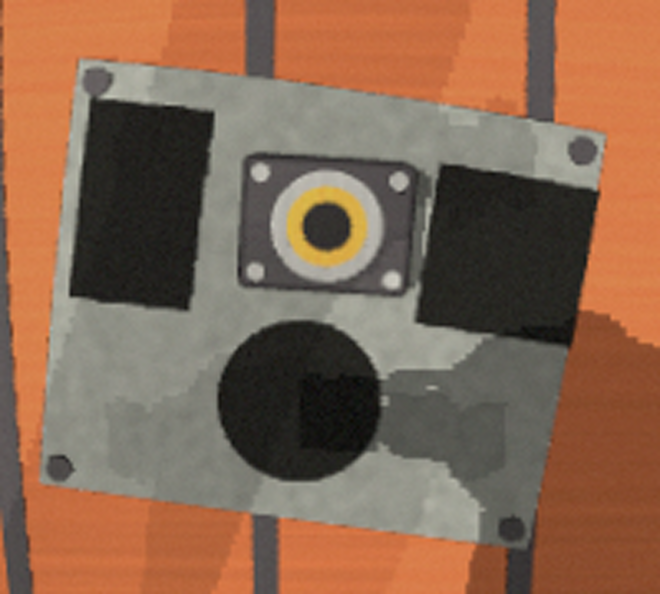

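```bash
python3 - <<'E'
from h import *
pick(540.9,-273.1,86.2,z=26,up=180)
transfer_j([502,-70])
robot.move_pose([502,-70,200],ori(85.9));T()
P=vision.camera_params("wrist");p,d=vision.read_camera("wrist");cv2.imwrite("pics/c1.png",p)
X=cloud(d,P,True)
print("carrier");blobs(X,d,52,63,(400,620,-60,150))
print("stops");blobs(X,d,64,76,(400,620,-60,150),20)
print("conv");blobs(X,d,30,80,(350,650,-100,150))
E
```

```text
t 38.7 tcp [ 541.3 -273.3   26.7] open 0.506 F [-0.8 -0.   4.4] j [ 38.  39. -23. 106.  22.  40.  -2.]
t 39.7 tcp [ 539.9 -272.9  178.6] open 0.506 F [-0.2  0.6 -2.6] j [ 42.  28. -28. 101.  15.  55.   4.]
t 41.0 tcp [501.3 -72.  200.3] open 0.503 F [ 1.1  0.2 -2. ] j [ 27.  17. -30. 113.  11.  52. -14.]
carrier
([501.6, 6.6], [99.5, 100.6], 86.0, 13161, 57.5) mean [501.8   6.5]
stops
([504.8, 45.1], [6.7, 49.6], 86.0, 559, 69.2) mean [504.6  45. ]
([498.7, -32.0], [6.1, 49.5], 85.8, 485, 69.2) mean [499. -32.]
conv
([501.7, 6.6], [110.6, 273.3], 85.7, 34454, 45.7) mean [502.6   6.5]
```

View pics/c1.png

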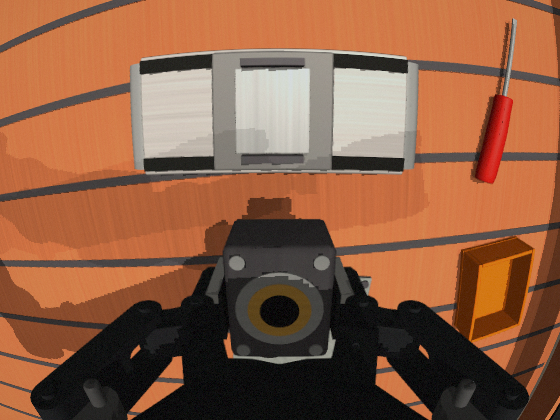

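```bash
python3 - <<'E'
from h import *
place(501.7,6.3,86.0,78.5,up=200,over=160,rot=False);T()
robot.move_pose([501.7,-70,240],ori(86.0));T()
P=vision.camera_params("wrist");p,d=vision.read_camera("wrist");cv2.imwrite("pics/c2.png",p)
X=cloud(d,P,True)
print("housing");blobs(X,d,88,100,(400,620,-60,150))
print("stops");blobs(X,d,64,76,(400,620,-60,150),20)
E
```

```text
contact True
t 42.7 tcp [501.7   6.3  78.7] open 0.509 F [-0.7 -0.4  5.8] j [ 15.  28. -28. 119.  21.  38. -31.]
t 44.2 tcp [501.    6.  199.1] open 1.001 F [-1.   0.2  0.2] j [ 20.  17. -33. 114.  12.  52. -23.]
t 44.6 tcp [501.2 -71.2 239.1] open 0.997 F [ 0.5  1.1 -0.1] j [ 28.  15. -31. 111.   9.  57. -12.]
housing
([501.2, 6.4], [55.3, 44.0], 86.1, 3461, 93.7) mean [501.6   6.3]
stops
([504.4, 45.2], [6.7, 49.1], 85.7, 408, 69.2) mean [504.5  45.1]
([498.3, -32.5], [5.6, 49.3], 85.4, 363, 69.2) mean [499.2 -32.3]
```

View pics/c2.png

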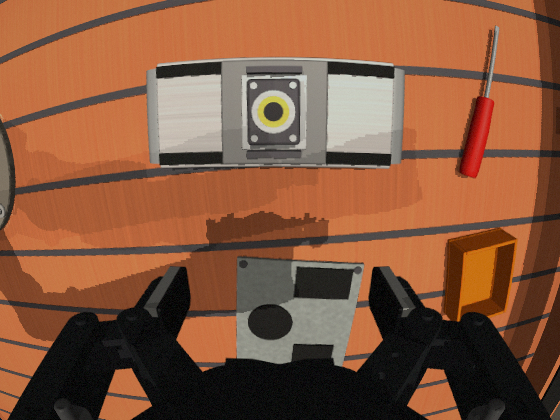

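```bash
python3 - <<'E'
from h import *
robot.move_j([-27,15,-11,109,3,57,-138]);T()
pick(456.8,265.4,-8,z=102.5)
place(474.5,-263.5,-8.1,108.5);T()
transfer_j([533,211])
pick(533.0,211.2,-8.4,z=102.5)
place(528.7,-337.4,-8.1,108.5);T()
P=vision.camera_params("wrist");p,d=vision.read_camera("wrist");cv2.imwrite("pics/e1.png",p)
X=cloud(d,P,True);blobs(X,d,114,135,(400,650,-400,-150))
E
```

```text
t 46.6 tcp [457.4 260.2 236.5] open 0.999 F [-0.   0.7 -0.3] j [ -27.   15.  -11.  109.    3.   57. -138.]
t 48.4 tcp [457.2 265.6 103.4] open 0.568 F [-1.7 -1.5  4.5] j [ -29.   25.  -10.  116.    7.   40. -141.]
t 49.3 tcp [456.  264.8 238.7] open 0.568 F [-0.4  0.2 -3.2] j [ -27.   15.  -11.  109.    3.   57. -138.]
contact True
t 53.0 tcp [ 474.5 -263.6  109.4] open 0.572 F [-0.5 -0.9  4.9] j [ 31.  26. -10. 113.   7.  42. -82.]
t 54.5 tcp [ 473.8 -263.2  239. ] open 1.002 F [-0.3  0.4  0.6] j [ 32.  16. -11. 107.   4.  57. -79.]
t 58.0 tcp [533.5 211.1 103.2] open 0.553 F [-0.  -2.2  6.5] j [ -20.   28.  -10.  110.    7.   43. -132.]
t 59.0 tcp [532.1 210.8 238.5] open 0.554 F [-0.1 -0.3 -4. ] j [ -19.   19.  -11.  103.    4.   58. -130.]
contact True
t 62.7 tcp [ 528.6 -337.5  109.3] open 0.553 F [-0.8  0.2  4.8] j [ 34.  32. -10. 102.   7.  47. -77.]
t 64.2 tcp [ 528.  -337.1  238.8] open 1.002 F [ 0.2 -0.1 -0.9] j [ 35.  24. -10.  96.   5.  61. -75.]
([528.2, -337.5], [47.6, 48.5], 81.7, 3670, 123.3) mean [ 529.7 -337.7]
([472.8, -266.7], [42.9, 49.1], 89.3, 2045, 123.0) mean [ 475.7 -267.4]
```

View pics/e1.png

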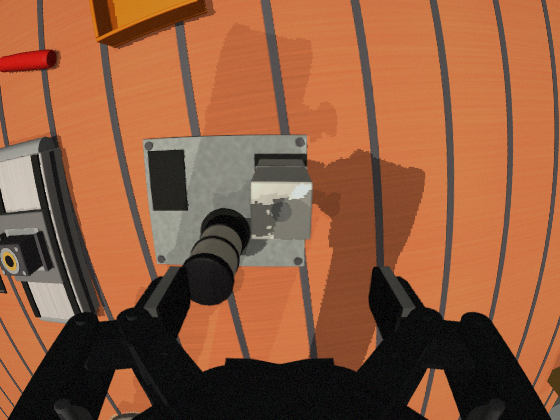

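```bash
python3 - <<'E'
from h import *
transfer_j([540,307])
pick(540.4,306.9,-10,z=102.5)
place(546.9,-207.4,-8.1,108.5);T()
robot.move_pose([490,-275,300],ori(0));T()
look("wrist",["lamp_mid","camera_mid","supply_mid"],"e2")
f=np.load("pics/e2.npz");P=dict(K=f["K"],extrinsics=f["E"]);X=cloud(f["d"],P,True);d=f["d"]
B=(400,650,-400,-150)
blobs(X,d,114,135,B);print("board");blobs(X,d,2,14,B)
print("pads");blobs(X,d,7.4,14,B)
print("housing");blobs(X,d,88,100,(400,620,-60,150))
p,d=vision.read_camera("scene");cv2.imwrite("pics/e2s.png",p)
E
```

```text
t 68.5 tcp [540.8 307.1 103.1] open 0.387 F [ 0.4 -0.8  3.8] j [ -29.   32.   -9.  103.    7.   46. -141.]
t 69.4 tcp [539.6 306.3 238.4] open 0.392 F [ 0.6 -0.6 -3.5] j [ -28.   23.  -10.   97.    4.   60. -139.]
contact True
t 73.1 tcp [ 546.8 -207.4  109. ] open 0.387 F [-0.5  0.6  4.4] j [ 22.  29. -10. 108.   7.  44. -89.]
t 74.7 tcp [ 546.2 -207.2  238.9] open 0.999 F [-0.4  0.1 -1.4] j [ 23.  20. -11. 102.   4.  59. -87.]
t 75.2 tcp [ 489.3 -275.3  299.1] open 0.997 F [-0.4  0.8 -0.2] j [ 32.  15. -11. 101.   3.  65. -70.]
wrist lamp_mid [([469.3, -261.5], [268.0, 197.0], 0.81)]
wrist camera_mid []
wrist supply_mid [([547.0, -208.8], [219.0, 130.0], 0.81), ([549.2, -215.6], [225.0, 127.0], 0.62)]
([546.3, -206.9], [34.9, 62.4], 82.4, 2341, 123.3) mean [ 546.7 -208.1]
([528.1, -337.1], [48.6, 48.8], 80.9, 2497, 123.3) mean [ 528.5 -336.3]
([473.1, -263.4], [49.1, 48.9], 63.4, 1979, 123.2) mean [ 474.4 -263.6]
board
([508.0, -267.9], [190.7, 160.6], 81.8, 11172, 5.4) mean [ 512.5 -270.1]
pads
([549.5, -207.7], [44.3, 67.1], 83.1, 296, 8.5) mean [ 558.1 -220.5]
([529.4, -332.9], [50.4, 58.4], 80.7, 314, 8.4) mean [ 541.5 -323.3]
([486.0, -265.3], [59.9, 37.2], 81.3, 309, 8.4) mean [ 490.8 -265.6]
housing
([502.1, 6.1], [57.5, 44.3], 86.3, 1145, 93.3) mean [502.5   2.3]
```

View pics/e2.png

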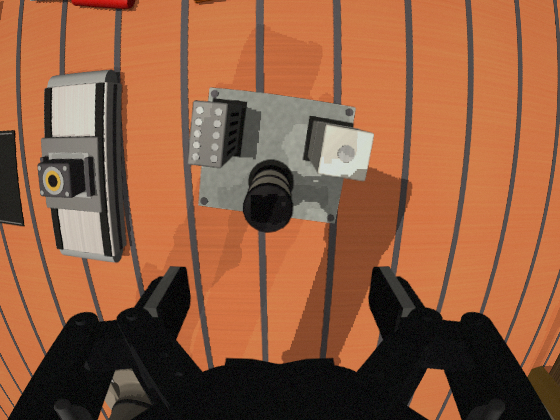

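View pics/e2s.png

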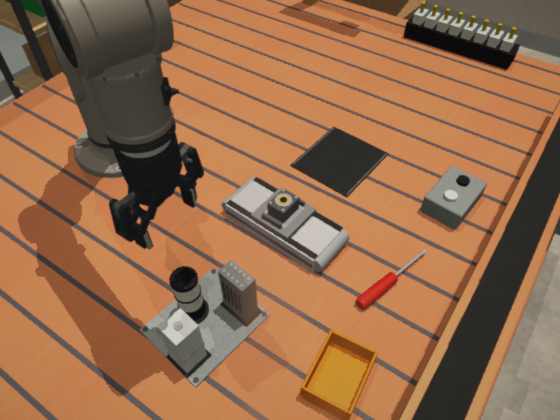

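```bash
python3 - <<'E'
from h import *
robot.job_done();T()
E
```

```text
the job is handed in; nothing more can be done
the job is handed in; nothing more can be done
```

I finished the job in the order asked and handed it in at about 75 s. The supply, camera and lamp went onto the mat, then the housing onto the carrier, then each module back onto its own pad. Nothing tipped over, and the gripper was open and clear of everything at hand-in.

- **Modules:** In the last wrist depth check all three stood upright, with tops at 123 mm. Their centres were about 0.6 mm (camera), 0.8 mm (supply) and up to 1.4 mm (lamp) from the pad centres I measured while the pads were bare. The camera and supply were turned by 1° or less from their pads.
- **Housing:** It lies flat and centred on the carrier between the end stops, within about 0.5 mm and 0.3°.
- **Checks that failed or disagreed:** In the final wrist view the network missed the camera module, and it put the lamp about 5 mm from its pad centre. I relied on the depth measurements and the pictures instead, which agreed with each other.

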